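# Load the culture box, shut its lid and clamp it

### The arm

A 7-joint arm with a two-finger parallel gripper is mounted at the origin on the work surface. World frame = base frame: x ahead of the robot, y to its left, z up, the work surface at z = 0. Lengths are in mm, angles in rad, forces in N, time in s.
With the tool pointing down it reaches from about 400 to 875 mm from the base axis. Payload 4.4 kg.
Tool frame: the origin (TCP) lies on the centre line of the jaws, within the pads' length; the fingertips stand 25 mm ahead of it and the grasp point (between the pads) lies 6 mm ahead of it (ctrl.finger_overhang is the distance from the TCP to the fingertips, in mm); z points along the fingers, y is the line along which they close (so a half turn about z gives the same grasp; the last joint's range is limited). The gripper opens to 85 mm and grips with 20 to 120 N. Pads are 22 mm wide; open, the fingers measure 114 mm over their backs; the gripper's body (76 mm by 85 mm) begins 54 mm behind the grasp point. The pads swing forward as they close: fully open they stand 13 mm farther back than shut.
Start: joints at [1.132, 0.628, 0.038, 1.517, -0.027, 0.996, -0.02], TCP at [236.773, -605.356, 256.313] pointing down, gripper open.
Joint ranges: [-3.06, 3.06], [-0.37, 2.12], [-1.25, 1.32], [0.18, 2.47], [-1.1, 4.24], [0.23, 1.98], [-2.94, 2.94]. Speed limits (rad/s): [2.57, 2.57, 3.14, 3.14, 3.14, 3.14, 3.14].

### API

Orientations are given as [roll, pitch, yaw] about the fixed x, y, z axes, in that order (R = Rz(yaw) Ry(pitch) Rx(roll)).
In Python, from cell import ctrl gives the robot as it stands. The module is installed in compiled form; this text tells all that it offers.
- The arm moves only by the tool play_rows, never from a script. Its argument "targets" is a list of rows, each a list of 5 numbers: the closure, from 0 (fully open) to 1 (shut), then the shift along the tool's x, y, z in cm, then the turn about the tool's z in degrees. In form: [[gripper, dx, dy, dz, spin], ...]. A call has 1 to 10 rows; each row is the pose to reach, as a shift and turn from the pose commanded when the call began, along the tool's axes at that moment; what a row does not reach only later rows make up. A row lasts 1/10 s, in which the tool goes at most 50 mm and 8.59 degrees, less where a joint would pass 70% of its speed; a pose out of reach is approached as far as the arm can. A call with a gripper value outside its range is refused whole. The fingers move at their own pace and stop on an object; the grip force is fixed at half the most. Time passes only in rows, so rows that repeat a pose let the fingers close. It gives the time, the measured TCP pose, the force, the opening and the grip force at its end, in the units of the state.
- ctrl.read_state(): the state, without advancing time (a new reading comes with each control period).
- ctrl.get_image(name): name is "side" or "top"; returns (picture, depth): 400x640x3 uint8, red, green, blue; 400x640 float32, mm along the optical axis (not along the pixel's ray), 0 where there is no reading.
- ctrl.calibration(name): a dict with "vfov" (degrees; the focal length in pixels is half the picture's height over the tangent of half this angle, whatever the lens; pixels are square), "cx", "cy" (the principal point, pixels), "extrinsics" (4x4, takes a point from camera to world coordinates). Camera axes: x right, y down, z forward; pixel columns grow to the right and rows downward; lengths in mm; the calibration is good to about 2 mm. A picture is of the moment at which its call begins. calibration takes no time and is no camera call.
- ctrl.finish_job(): hands the job in; it is judged then, once.
Trained networks look in the newest picture that a camera, given by its name, has taken for a name from the list of things; names that differ only in an ending like _2 or _b are one class to them, and where a whole thing is asked for, a point or a joint stands for the part that bears it (a point fixed in the world has none). Each returns a list of dicts, best first, with "confidence" (0 to 1); they miss things now and then, are a little off and sometimes report something else, mostly with a low value. They report only what shows in the picture. A call takes as long as a camera call. They do not tell look-alikes from the thing itself.
- ctrl.search_frame(camera, name): "bbox" ([left, top, right, bottom] in pixels, round what is visible of it).
- ctrl.trace(camera, name): "pixels" (400x640 bool, what is visible of it) and "bbox" ([left, top, right, bottom] in pixels, round what is visible of it).
The state is a dict: "clock": time; "qpos": joint angles; "qd": joint speeds; "tau": joint torques, N m; "eef_pos": TCP position; "tool_rot": TCP orientation; "force": force on the tool from outside, world axes, zero at the start; "torque": the same for the moment, N m; "width": finger opening in mm; "gripper_force": force on a finger pad.
Only numpy, scipy, OpenCV 4.12 (cv2) and the standard library are available. Lean on these libraries where they do the work, as an engineer would, in place of code of your own. Each camera call takes 0.05 s, during which the arm holds its last target. There are 200 camera calls.

### The job

Stand the green-capped plantlet jar upright in the middle of the empty yellow mat inside the blue culture box, setting it down gently rather than dropping it. Then close the lid all the way without slamming it, and after that swing the red-tipped clamp over and down onto the closed lid. Leave the white-capped jar, the data logger and the stack of dishes where they are.

Things in the scene. Friction and masses are not known exactly. Their poses are not given: they have to be found in the camera images.
- jar_green: The jar to load: clear jar 56 mm in diameter and 66 mm high with a green plantlet inside, and on it a solid green cap 48 mm in diameter, 26 mm high (total height 92 mm, about 180 g). Origin: centre of its underside, z up. Starts standing on the bench; take it by the cap from above.
- jar_white: Bystander: the same jar with a white cap, 92 mm high. Origin: centre of its underside. Which of the two jars stands where varies.
- box: Open blue culture box fixed to the bench, outside 140 (x) x 240 (y) x 110 mm high, walls and floor 5 mm. Origin: centre of its underside; x points from the clamp side (front, nearer the robot) to the lid's hinge side (back), y along its length. Two places inside, 52 mm to +y and -y of the middle. A steel clamp bracket 44 mm wide stands 26 mm out of the front wall's middle, up to 137 mm high.
- mat: Round yellow mat, 80 mm in diameter, 2 mm thick, fixed on the box's inner floor in the empty place (origin at the centre of its underside, 5 mm above the bench; top face 7 mm above the bench). It may be in either half of the box.
- logger: Bystander: white data logger 60 x 42 x 30 mm lying in the other half of the box. Origin: centre of its underside.
- dishes: Bystander: stack of three white-lidded dishes, 90 mm in diameter, 48 mm high, on the bench. Origin: centre of its underside.
- lid (a joint): Angle of the white lid in rad: 0 = fully closed, flat on the rim; about 1.5 to 1.75 at the start (standing up at the back of the box). The hinge is stiff: the lid stays at any angle and must be pushed all the way (about 3 to 5 N near its free edge).
- lid_hinge (a point): Middle of the lid's hinge line, at the box's back upper edge (box frame x +70, z 110.5 mm). Axes turn with the lid: y along the hinge as the box's y, -x along the lid to its free edge, z out of its outer face (upper when closed). Plate 140 x 240 x 8 mm, underside in the hinge plane; on the outer face a grey grip ridge 14 mm thick, 90 mm long, 18 mm tall, 50 mm from the hinge.
- lid_edge (a point): Middle of the lid's free (front) edge on its outer face, 140 mm from the hinge; axes as lid_hinge.
- clamp (a joint): Angle of the clamp arm in rad: 0 = fully down, lying flat over the closed lid with its rubber foot on it; about 1.8 to 2.15 at the start (swung up and leaning back towards the robot). It stays where it is left; about 2 N at its tip turns it.
- clamp_hinge (a point): Clamp pivot, mid front of the box (box frame x -84, z 126.5 mm). Axes turn with the arm: x from pivot to tip, y as the box's y, z out of the face that is upper when down. Steel bar 24 mm wide, 10 mm thick, centred on x, with a red end piece 36 mm wide, 12 mm thick, 40 to 62 mm from the pivot.
- clamp_tip (a point): Outer end of the red end piece, 62 mm from the pivot, on the face that is uppermost when the clamp is down (7 mm off the arm's axis); axes as clamp_hinge.
Mind the look-alikes: they are no part of the job. What is shaped like the jar_green but purple is not meant. Several things look just like the mat: the one meant starts farthest to the robot's right.

How it is judged (in metres and radians):
On the way, in this order (a step that is already met when the one before it is completed fails the run):
1. the green-capped jar stands upright on the yellow mat, let go, while the lid is still open (horizontal distance between jar_green and mat below 0.015 m and z of jar_green in the frame of mat between -0.002 and 0.006 m and angle between jar_green's own z axis and vertical below 0.08 rad and contact force between the fingers and jar_green below 0.1 N and linear speed of jar_green below 0.03 m/s and value of joint lid above 0.7 rad), for 0.2 s.
2. the lid is fully closed (within 0.05 rad) while the clamp is still up (more than 0.7 rad) (value of joint lid below 0.05 rad and value of joint clamp above 0.7 rad), for 0.2 s.
At the end, for the whole second after the job is handed in: The green-capped jar stands upright (tilt under 0.08 rad), released and at rest on the yellow mat, centre within 15 mm of the mat's; the lid is closed to within 0.05 rad and the clamp is down to within 0.08 rad (horizontal distance between jar_green and mat below 0.015 m and z of jar_green in the frame of mat between -0.002 and 0.006 m and angle between jar_green's own z axis and vertical below 0.08 rad and contact force between the fingers and jar_green below 0.1 N and linear speed of jar_green below 0.03 m/s and value of joint lid below 0.05 rad and value of joint clamp below 0.08 rad); the robot touches nothing.
It fails at once if the jar is dropped: falling free (over 0.25 m/s, not held) more than 15 mm above the mat's underside, over the mat (contact force between the fingers and jar_green below 0.1 N and horizontal distance between jar_green and mat below 0.06 m and z of jar_green in the frame of mat above 0.015 m and linear speed of jar_green above 0.25 m/s).
It fails at once if the green-capped jar is tipped by more than 0.7 rad (angle between jar_green's own z axis and vertical above 0.7 rad).
It fails at once if the lid is slammed: closing faster than 3 rad/s (velocity of joint lid below -3 rad/s).
It fails at once if the white-capped jar is moved more than 30 mm or tipped (distance of jar_white from where it was at the start of the episode above 0.03 m or angle between jar_white's own z axis and vertical above 0.5 rad).
It fails at once if the logger is moved more than 20 mm or the stack of dishes more than 30 mm (distance of logger from where it was at the start of the episode above 0.02 m or distance of dishes from where it was at the start of the episode above 0.03 m).
It also fails if it takes over 72 s, if anything falls off the work surface, if the arm or the gripper's body presses on something with over 40 N, if the wrist force passes 120 N, or if a joint passes its speed limit or range.

## Working session

There is one attempt and no reset: what is moved stays moved. The work goes in short steps, Python scripts to look and compute and a tool call to move; the robot and the scene stay as the last step left them, time stands still between calls to the robot, and variables do not carry over. Pictures are saved under pics/ and viewed, at most 10 in all, crops included, and the job is handed in when it is done.

Besides the shell and the picture viewer there is one more tool, called after "Call:" as name(argument=value, ...) on one line, values as JSON. play_rows: Moves the arm, as the interface text tells. Its arguments: {"type":"object","properties":{"targets":{"type":"array"}},"required":["targets"]}

```bash
mkdir -p pics; cat > h.py <<'E'
import numpy as np, cv2
from cell import ctrl
def cloud(cam):
    im,d=ctrl.get_image(cam); c=ctrl.calibration(cam)
    f=im.shape[0]/2/np.tan(np.radians(c['vfov'])/2)
    v,u=np.mgrid[:400,:640]
    p=np.stack([(u-c['cx'])/f*d,(v-c['cy'])/f*d,d],-1)
    E=np.array(c['extrinsics']); w=p@E[:3,:3].T+E[:3,3]; w[d==0]=np.nan
    return im,w
def save(im,n): cv2.imwrite('pics/'+n,im[...,::-1])
E
python3 - <<'E'
from h import *
s=ctrl.read_state();print(s['eef_pos'],s['tool_rot'],s['clock'],ctrl.finger_overhang)
ims=[]
for cam in('side','top'):
    im,w=cloud(cam); save(im,cam+'0.png'); np.save(cam+'0.npy',w)
    for n in('jar_green','jar_white','mat','box','logger','dishes','lid','clamp'):
        for r in ctrl.trace(cam,n)[:4]:
            if r['confidence']<.3: continue
            q=w[r['pixels']]; q=q[~np.isnan(q[:,0])]
            print(cam,n,round(r['confidence'],2),np.round(r['bbox']),np.nanmedian(q,0).round(),np.percentile(q,3,0).round(),np.percentile(q,97,0).round())
E
```

```text
[ 236.5774383  -604.79166255  255.40754891] [-3.13971046e+00  1.96617098e-05  3.72851940e-01] 0.0 25.0
side jar_green 0.62 [181. 168. 208. 214.] [338. 229.  62.] [316. 220.   6.] [365. 263.  92.]
side jar_green 0.61 [242. 164. 271. 216.] [444. 176.  59.] [423. 167.  -0.] [474. 216.  92.]
side jar_white 0.94 [222. 138. 247. 182.] [452. 294.  63.] [434. 284.   5.] [480. 327.  93.]
side mat 0.66 [329. 208. 364. 239.] [584.  48.   1.] [553.  11.  -1.] [621.  81.   4.]
side mat 0.65 [382. 258. 419. 295.] [ 592. -121.    6.] [ 561. -151.    4.] [624. -82.   9.]
side mat 0.42 [440. 142. 542. 317.] [ 630. -223.  191.] [ 593. -306.  117.] [ 686. -100.  249.]
side box 0.74 [356. 142. 541. 373.] [ 612. -201.  100.] [ 470. -301.    3.] [682. -50. 247.]
side logger 0.78 [395. 302. 439. 323.] [ 544. -209.   34.] [ 516. -231.   26.] [ 575. -187.   37.]
side dishes 0.71 [313. 152. 355. 195.] [633. 166.  46.] [600. 138.  -0.] [682. 223.  49.]
side dishes 0.58 [358. 221. 373. 261.] [ 482. -137.  180.] [ 472. -142.  129.] [ 494. -112.  187.]
side lid 0.65 [437. 140. 540. 315.] [ 630. -222.  191.] [ 593
[... 727 characters left out ...]
91. -118.    7.] [ 558. -153.    4.] [623. -82.  10.]
top box 0.6 [438. 218. 460. 238.] [ 482. -125.  185.] [ 472. -145.  112.] [ 499. -109.  189.]
top box 0.56 [380.  86. 584. 257.] [ 615. -192.  109.] [ 476. -295.    3.] [684. -62. 249.]
top logger 0.8 [456. 195. 486. 230.] [ 542. -208.   35.] [ 513. -232.   18.] [ 572. -185.   38.]
top dishes 0.84 [252. 124. 297. 176.] [637. 179.  48.] [599. 140.  16.] [679. 218.  51.]
top lid 0.61 [421.  81. 586. 184.] [ 640. -200.  197.] [ 594. -300.  119.] [688. -96. 251.]
top lid 0.35 [244. 231. 275. 262.] [445. 188.  91.] [423. 167.  19.] [469. 213.  94.]
top clamp 0.71 [436. 219. 460. 234.] [ 482. -122.  186.] [ 473. -138.  168.] [ 494. -109.  189.]
```

```bash
python3 - <<'E'
import cv2,numpy as np
a=cv2.imread('pics/side0.png');b=cv2.imread('pics/top0.png')
o=np.hstack([a[110:380,160:560],b[70:340,180:580]])
cv2.imwrite('pics/m0.png',o)
b=cv2.imread('pics/top0.png');w=np.load('top0.npy')
for n,(u,v) in dict(A=(260,246),B=(226,299)).items(): print(n,b[v-2:v+3,u-2:u+3].mean((0,1))[::-1])
# box rim: points z 105-115; rectangle
for cam in('top','side'):
    w=np.load(cam+'0.npy');m=(abs(w[...,2]-110)<3)&(w[...,0]>420)&(w[...,0]<720)&(w[...,1]<-20)&(w[...,1]>-360)
    q=w[m][:,:2].astype(np.float32);print(cam,len(q),cv2.minAreaRect(q),cv2.boxPoints(cv2.minAreaRect(q)))
    for c,z in(((444,188),91),((342,240),91),((456,302),91)):
        m=(abs(w[...,2]-92)<4)&(np.hypot(w[...,0]-c[0],w[...,1]-c[1])<40);print(c,cv2.minEnclosingCircle(w[m][:,:2].astype(np.float32)))
    m=(abs(w[...,2]-7)<4)&(np.hypot(w[...,0]-591,w[...,1]+118)<48)
    bb=cv2.imread(f'pics/{cam}0.png').astype(int);m&=(bb[...,2]-bb[...,0]>60)
    print('mat',cv2.minEnclosingCircle(w[m][:,:2].astype(np.float32)),w[m].mean(0))
E
```

```text
A [20.2  89.84 35.36]
B [76.   29.6  98.68]
top 1372 ((560.3931274414062, -161.432373046875), (240.4536895751953, 168.17930603027344), 65.33912658691406) [[ 433.80878 -235.6076 ]
 [ 586.649   -305.77985]
 [ 686.9775   -87.25714]
 [ 534.13727  -17.0849 ]]
(444, 188) ((449.11578369140625, 193.60397338867188), 23.92039680480957)
(342, 240) ((341.34332275390625, 247.1707305908203), 23.844928741455078)
(456, 302) ((460.3504333496094, 311.03240966796875), 24.296672821044922)
mat ((588.6441040039062, -117.03772735595703), 40.1512565612793) [ 591.00021701 -118.12714733    7.27681524]
side 1628 ((562.160888671875, -159.88687133789062), (243.2462921142578, 168.8767852783203), 65.93187713623047) [[ 435.46283  -236.50037 ]
 [ 589.65765  -305.37213 ]
 [ 688.85895   -83.27338 ]
 [ 534.6641    -14.401611]]
(444, 188) ((451.6109619140625, 194.706787109375), 25.357358932495117)
(342, 240) ((342.95751953125, 247.67575073242188), 25.108535766601562)
(456, 302) ((459.4987487792969, 312.4605407714844), 25.172189712524414)
mat ((595.0564575195312, -115.01171875), 34.79256820678711) [ 596.05938893 -115.32728817    6.44020862]
```

View pics/m0.png

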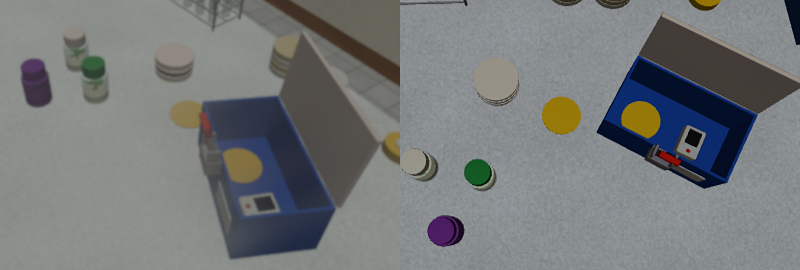

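Top crop: green jar at (480,173), world about (450,194). The mat in the box is at (640,120), world about (593,-118), and the box yaw is about -24.5°. The clamp leans back at (660,157), and the purple jar at (445,230) is a look-alike.

```bash
cat > m.py <<'E'
import sys,json
from h import *
from scipy.spatial.transform import Rotation as R
# args: JSON list of [x,y,z,yawdeg] -> shift cm, spin deg from present pose
s=ctrl.read_state();p=np.array(s['eef_pos']);Rm=R.from_euler('xyz',s['tool_rot']).as_matrix()
print('now',p.round(1),np.degrees(s['tool_rot']).round(1),s['clock'],np.round(s['force'],1),s['width'],np.round(s['qpos'],2))
for x,y,z,a in json.loads(sys.argv[1]):
    d=Rm.T@(np.array([x,y,z])-p)/10; print(d.round(2),round((np.degrees(s['tool_rot'][2])-a+180)%360-180,1))
E
python3 m.py '[[420,-200,256,-24.5],[450,194,220,-24.5]]'
```

```text
now [ 236.8 -605.4  256.3] [180.   -0.   21.4] 0.9 [ 0.3 -0.6  0.5] 85.53897847890697 [ 1.13  0.63  0.04  1.52 -0.03  1.   -0.02]
[ 3.183e+01 -3.108e+01  3.000e-02] 45.9
[ 48.97 -66.68   3.63] 45.9
```

Call:
play_rows(targets=[[0,31.8,-31.1,0,46],[0,31.8,-31.1,0,46],[0,31.8,-31.1,0,46],[0,31.8,-31.1,0,46],[0,31.8,-31.1,0,46],[0,31.8,-31.1,0,46],[0,31.8,-31.1,0,46],[0,31.8,-31.1,0,46],[0,31.8,-31.1,0,46],[0,31.8,-31.1,0,46]])

```text
clock: 1.9
eef_pos: [422.7, -193.1, 256.3]
tool_rot: [-3.138, 0.0, -0.418]
force: [0.2, -0.1, 0.8]
width: 85.5
gripper_force: 0.0
```

```bash
python3 m.py '[[450,194,200,-24.5]]'
```

```text
now [ 422.7 -193.1  256.3] [-179.8    0.   -24. ] 1.9 [ 0.2 -0.1  0.8] 85.49005694030569 [ 0.2   0.37  0.24  2.02 -0.13  0.76 -1.48]
[-13.23 -36.46   5.77] 0.5
```

Call:
play_rows(targets=[[0,-13.2,-36.5,4,0],[0,-13.2,-36.5,4,0],[0,-13.2,-36.5,4,0],[0,-13.2,-36.5,4,0],[0,-13.2,-36.5,4,0],[0,-13.2,-36.5,4,0],[0,-13.2,-36.5,4,0],[0,-13.2,-36.5,4,0],[0,-13.2,-36.5,4,0],[0,-13.2,-36.5,4,0]])

```text
clock: 2.9
eef_pos: [452.0, 187.0, 216.1]
tool_rot: [3.141, -0.0, -0.428]
force: [-0.2, -0.8, -0.5]
width: 85.5
gripper_force: 0.0
```

```bash
python3 - <<'E'
from h import *
for cam in('top','side'):
    im,w=cloud(cam);save(im,cam+'1.png')
    for r in ctrl.trace(cam,'jar_green')[:3]:
        q=w[r['pixels']];q=q[(q[:,2]>88)&(q[:,2]<97)]
        if len(q)>10: print(cam,r['confidence'],np.round(r['bbox']),cv2.minEnclosingCircle(q[:,:2].astype(np.float32)))
E
python3 m.py '[[450,194,88,-24.5]]'
```

```text
top 0.57 [252. 242. 273. 260.] ((436.9511413574219, 187.06988525390625), 14.638829231262207)
side 0.84 [240. 166. 270. 219.] ((450.6967468261719, 194.78216552734375), 24.795928955078125)
side 0.62 [179. 168. 211. 217.] ((344.0155944824219, 248.55191040039062), 24.93213653564453)
now [452.2 185.  216.6] [180.   -0.  -24.8] 3.1 [ 1.2  0.1 -0.1] 85.45713100177052 [-0.58  0.46  0.19  2.01 -0.13  0.68 -2.31]
[-0.58 -0.73 12.85] -0.3
```

Call:
play_rows(targets=[[0,-0.6,-0.7,4,0],[0,-0.6,-0.7,7,0],[0,-0.6,-0.7,9,0],[0,-0.6,-0.7,11,0],[0,-0.6,-0.7,12.1,0],[0,-0.6,-0.7,12.1,0],[0,-0.6,-0.7,12.1,0]])

```text
clock: 3.8
eef_pos: [449.9, 195.3, 95.9]
tool_rot: [-3.141, -0.001, -0.431]
force: [-0.8, 0.2, -0.4]
width: 85.3
gripper_force: 0.0
```

Call:
play_rows(targets=[[0.2,0,0,0,0],[0.4,0,0,0,0],[0.7,0,0,0,0],[1,0,0,0,0],[1,0,0,0,0],[1,0,0,0,0],[1,0,0,0,0],[1,0,0,0,0],[1,0,0,0,0],[1,0,0,0,0]])

```text
clock: 4.8
eef_pos: [449.8, 195.8, 96.4]
tool_rot: [-3.141, -0.001, -0.43]
force: [-2.0, -0.9, 7.0]
width: 46.0
gripper_force: 60.4
```

Call:
play_rows(targets=[[1,0,0,-1,0],[1,0,0,-3,0],[1,0,0,-5,0],[1,0,0,-8,0],[1,0,0,-11,0],[1,0,0,-14,0],[1,0,0,-14,0],[1,0,0,-14,0],[1,0,0,-14,0]])

```text
clock: 5.7
eef_pos: [448.4, 195.5, 234.4]
tool_rot: [3.14, 0.001, -0.43]
force: [0.3, -0.5, -0.8]
width: 46.0
gripper_force: 62.0
```

```bash
python3 m.py '[[593,-118,235,-24.5],[593,-118,105,-24.5]]'
```

```text
now [448.4 195.5 234.4] [ 1.799e+02  1.000e-01 -2.460e+01] 5.7 [ 0.3 -0.5 -0.8] 46.033059519087786 [-0.61  0.44  0.2   1.98 -0.13  0.73 -2.33]
[26.21 22.47 -0.06] -0.1
[26.23 22.45 12.94] -0.1
```

Call:
play_rows(targets=[[1,2,1.7,0,0],[1,5,4.3,0,0],[1,8.5,7.3,0,0],[1,12,10.3,0,0],[1,15.5,13.3,0,0],[1,19,16.3,0,0],[1,22,18.9,0,0],[1,24.5,21,0,0],[1,26,22.3,0,0],[1,26.2,22.5,0,0]])

```text
clock: 6.7
eef_pos: [593.2, -121.7, 233.4]
tool_rot: [3.139, 0.002, -0.435]
force: [0.2, 0.6, -2.2]
width: 45.9
gripper_force: 61.9
```

```bash
python3 - <<'E'
from h import *
im,w=cloud('side');save(im,'side2.png');t,_=cloud('top')
cv2.imwrite('pics/m2.png',np.hstack([im[60:360,240:640],t[40:340,240:640]])[...,::-1])
for r in ctrl.trace('side','jar_green')[:3]:
    q=w[r['pixels']];q=q[~np.isnan(q[:,0])]
    print(r['confidence'],np.round(r['bbox']),np.percentile(q,[2,50,98],0).round())
E
python3 m.py '[[593,-118,110,-24.5]]'
```

```text
0.7 [400. 171. 442. 237.] [[ 566. -150.  141.]
 [ 574. -134.  187.]
 [ 606. -103.  229.]]
0.6 [182. 167. 211. 215.] [[316. 220.   3.]
 [338. 229.  62.]
 [365. 266.  93.]]
now [ 592.7 -116.5  234. ] [-180.     0.2  -24.6] 6.85 [-0.8 -0.3 -1.6] 46.27191423580868 [ 0.02  0.59  0.2   1.68 -0.15  0.89 -1.72]
[ 0.13  0.12 12.4 ] -0.1
```

View pics/m2.png

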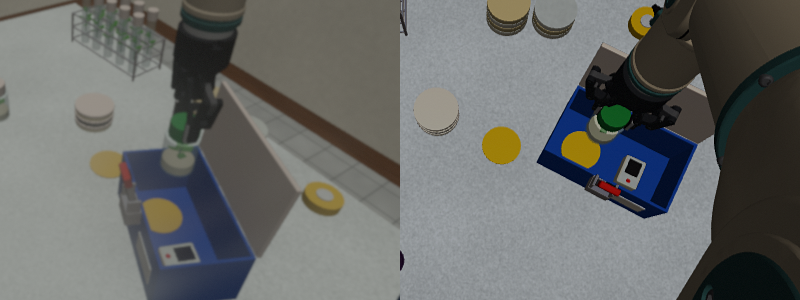

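Side crop: jar held upright above the box at (180,145). Top crop: jar at (612,118), and the mat's near edge is visible at (580,150). Lowering now.

Call:
play_rows(targets=[[1,0.1,0.1,2,0],[1,0.1,0.1,4,0],[1,0.1,0.1,6,0],[1,0.1,0.1,8,0],[1,0.1,0.1,9.5,0],[1,0.1,0.1,11,0],[1,0.1,0.1,12,0],[1,0.1,0.1,12.5,0],[1,0.1,0.1,12.7,0],[1,0.1,0.1,12.7,0]])

```text
clock: 7.85
eef_pos: [594.4, -119.3, 108.5]
tool_rot: [-3.141, -0.0, -0.43]
force: [-0.2, 0.2, -2.5]
width: 45.9
gripper_force: 62.0
```

Call:
play_rows(targets=[[1,0,0,0.05,0],[1,0,0,0.1,0],[1,0,0,0.15,0],[1,0,0,0.2,0],[1,0,0,0.2,0],[1,0,0,0.2,0]])

```text
clock: 8.45
eef_pos: [594.2, -119.3, 106.3]
tool_rot: [-3.142, -0.0, -0.43]
force: [-0.3, -0.2, -1.2]
width: 46.2
gripper_force: 62.0
```

```bash
python3 m.py '[[593,-118,103.4,-24.5]]'
```

```text
now [ 594.2 -119.3  106.3] [-180.    -0.   -24.6] 8.45 [-0.3 -0.2 -1.2] 46.223397721070455 [ 0.06  0.76  0.16  1.77 -0.19  0.62 -1.68]
[-0.16 -0.07  0.29] -0.1
```

Call:
play_rows(targets=[[1,0,0,0.1,0],[1,0,0,0.15,0],[1,0,0,0.2,0],[1,0,0,0.25,0],[1,0,0,0.25,0],[1,0,0,0.25,0]])

```text
clock: 9.05
eef_pos: [594.2, -119.3, 103.8]
tool_rot: [3.142, -0.0, -0.43]
force: [0.1, 0.6, -2.0]
width: 46.1
gripper_force: 62.0
```

Call:
play_rows(targets=[[1,0,0,0.05,0],[1,0,0,0.1,0],[1,0,0,0.15,0],[1,0,0,0.15,0],[1,0,0,0.15,0]])

```text
clock: 9.55
eef_pos: [594.6, -119.6, 103.5]
tool_rot: [-3.141, -0.001, -0.43]
force: [-1.3, -1.1, 7.4]
width: 46.0
gripper_force: 63.0
```

Call:
play_rows(targets=[[0.5,0,0,0,0],[0.4,0,0,0,0],[0.25,0,0,0,0],[0.25,0,0,0,0],[0.25,0,0,0,0],[0.25,0,0,0,0],[0.25,0,0,0,0]])

```text
clock: 10.25
eef_pos: [594.1, -119.3, 102.2]
tool_rot: [3.142, 0.0, -0.43]
force: [0.1, -0.2, 0.1]
width: 64.0
gripper_force: 0.0
```

Call:
play_rows(targets=[[0.25,0,0,-1,0],[0.25,0,0,-2.5,0],[0.25,0,0,-5,0],[0.25,0,0,-8,0],[0.25,0,0,-12,0],[0.25,0,0,-16,0],[0.25,0,0,-20,0],[0.25,0,0,-20,0]])

```text
clock: 11.05
eef_pos: [597.3, -120.4, 310.1]
tool_rot: [-3.138, -0.013, -0.43]
force: [0.6, -0.1, 0.3]
width: 64.3
gripper_force: 0.0
```

```bash
cat > boxf.py <<'E'
import numpy as np
a=np.radians(-24.5);C=np.array([574.4,-166.4]);ex=np.array([np.cos(a),np.sin(a)]);ey=np.array([-ex[1],ex[0]])
def tobox(w): d=w[...,:2]-C; return np.stack([d@ex,d@ey,w[...,2]],-1)
def toworld(x,y,z): q=C+x*ex+y*ey; return [round(float(q[0]),1),round(float(q[1]),1),z]
E
python3 - <<'E'
from h import *; from boxf import *
for cam in('top','side'):
    im,w=cloud(cam);b=tobox(w)
    if cam=='side': save(im[60:360,240:640],'side3.png')
    m=(b[...,2]>130)&(b[...,2]<235)&(b[...,0]>30)&(b[...,0]<130)&(b[...,1]>-120)&(b[...,1]<20)
    q=b[m]; k=np.polyfit(q[:,2],q[:,0],1);print(cam,len(q),'lid x at hinge z',np.polyval(k,110.5),'angle',np.pi/2+np.arctan(k[0]))
    m=(b[...,2]>95)&(b[...,2]<103)&(abs(b[...,0])<35)&(abs(b[...,1]-52)<35)
    if m.sum()>20:print('cap',m.sum(),cv2.minEnclosingCircle(w[m][:,:2].astype(np.float32)),np.nanmedian(w[m][:,2]))
    m=(b[...,2]>140)&(b[...,2]<200)&(b[...,0]<-75)&(b[...,0]>-130)&(abs(b[...,1])<30)
    print('clamp',np.percentile(b[m],[2,50,98],0).round() if m.sum() else None)
E
```

```text
top 2036 lid x at hinge z 67.47613329515619 angle 1.642905384782315
cap 509 ((594.4390869140625, -121.148681640625), 24.357629776000977) 99.22308618257136
clamp [[-108.  -18.  170.]
 [-103.    0.  186.]
 [ -95.   17.  189.]]
side 4313 lid x at hinge z 68.55517195458486 angle 1.6427385536533543
cap 471 ((594.2662353515625, -120.65441131591797), 24.53437042236328) 98.29161925044025
clamp [[-107.  -18.  142.]
 [-100.  -10.  183.]
 [ -87.   14.  187.]]
```

View pics/side3.png

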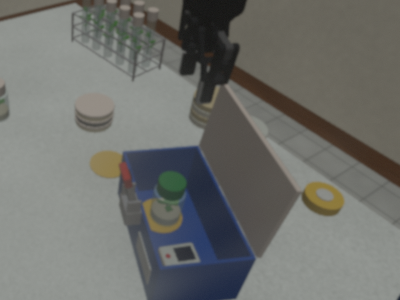

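Side crop: the jar stands upright on the mat at (170,195), and the lid is still open at 1.64 rad. Next I'll go behind the lid.

```bash
python3 - <<'E'
from boxf import *
import json,subprocess
w=[toworld(125,60,305)+[-24.5],toworld(125,60,245)+[-24.5]];print(w)
print(subprocess.run(['python3','m.py',json.dumps(w)],capture_output=True,text=True).stdout)
E
```

```text
[[713.0, -163.6, 305, -24.5], [713.0, -163.6, 245, -24.5]]
now [ 594.6 -119.5  304.7] [-179.9   -0.2  -24.6] 11.15 [-0.3 -0.5 -0.8] 64.21507120110094 [ 0.01  0.52  0.22  1.59 -0.13  1.04 -1.73]
[ 1.261e+01 -9.300e-01  1.000e-02] -0.1
[12.58 -0.92  6.01] -0.1
```

Call:
play_rows(targets=[[0.6,4,-0.3,-0.5,0],[1,8,-0.6,-0.5,0],[1,11,-0.9,-0.3,0],[1,12.6,-0.9,0,0],[1,12.6,-0.9,0,0],[1,12.6,-0.9,2,0],[1,12.6,-0.9,4,0],[1,12.6,-0.9,6,0],[1,12.6,-0.9,6,0],[1,12.6,-0.9,6,0]])

```text
clock: 12.15
eef_pos: [711.6, -163.2, 242.3]
tool_rot: [3.141, 0.002, -0.43]
force: [0.3, -0.0, 1.6]
width: -0.2
gripper_force: 0.0
```

```bash
python3 - <<'E'
from boxf import *
import json,subprocess
w=[]
for t in (1.6,1.45,1.3,1.15,1.0,.85,.7,.55,.4,.25,.1,0,-.03):
    r=112;w.append(toworld(70-r*np.cos(t)+8*np.sin(t)+11,60,110.5+r*np.sin(t)+8*np.cos(t)+25)+[-24.5])
print(subprocess.run(['python3','m.py',json.dumps(w)],capture_output=True,text=True).stdout)
E
```

```text
now [ 711.6 -163.2  242.3] [ 1.80e+02  1.00e-01 -2.46e+01] 12.15 [ 0.3 -0.   1.6] -0.15621195428001453 [ 0.09  0.78  0.21  1.27 -0.16  1.11 -1.7 ]
[-3.13 -0.01 -0.48] -0.1
[-4.82 -0.01 -0.52] -0.1
[-6.49 -0.   -0.31] -0.1
[-8.1  -0.01  0.15] -0.1
[-9.64  0.    0.84] -0.1
[-11.05   0.     1.76] -0.1
[-1.231e+01  1.000e-02  2.870e+00] -0.1
[-1.338e+01  1.000e-02  4.170e+00] -0.1
[-1.425e+01  1.000e-02  5.610e+00] -0.1
[-1.491e+01  1.000e-02  7.160e+00] -0.1
[-1.531e+01  1.000e-02  8.790e+00] -0.1
[-1.544e+01  1.000e-02  9.910e+00] -0.1
[-15.46   0.02  10.24] -0.1
```

Call:
play_rows(targets=[[1,-1.6,0,-0.3,0],[1,-3.1,0,-0.5,0],[1,-4,0,-0.5,0],[1,-4.8,0,-0.5,0],[1,-5.7,0,-0.4,0],[1,-6.5,0,-0.3,0],[1,-7.3,0,-0.1,0],[1,-8.1,0,0.15,0],[1,-8.9,0,0.5,0],[1,-9.6,0,0.85,0]])

```text
clock: 13.15
eef_pos: [624.2, -123.1, 233.3]
tool_rot: [3.142, 0.001, -0.43]
force: [1.5, -0.2, 1.8]
width: 0.1
gripper_force: 1.0
```

```bash
cat > lid.py <<'E'
from h import *; from boxf import *
for cam in('top','side'):
    im,w=cloud(cam);b=tobox(w)
    r=ctrl.trace(cam,'lid')
    if not r: print(cam,'none'); continue
    q=b[r[0]['pixels']];q=q[(abs(q[:,1]+60)<50)&(q[:,2]>112)];
    k=np.linalg.svd(q-q.mean(0),full_matrices=0)[2][2]
    k*=np.sign(k[2]);print(cam,r[0]['confidence'],len(q),'angle',np.arctan2(k[0],k[2]),'ny',k[1],np.percentile(q,[2,98],0).round())
E
python3 lid.py; python3 m.py '[]'
```

```text
top 0.67 976 angle 0.9434915217897475 ny -0.0717472342157048 [[  -4. -103.  126.]
 [  68.  -11.  235.]]
side 0.83 736 angle 0.8807579492437183 ny -0.024326138005434626 [[  -5. -107.  157.]
 [  60.  -11.  233.]]
now [ 624.4 -123.3  233.1] [ 1.80e+02  1.00e-01 -2.46e+01] 13.35 [-0.2 -0.6  0.8] -0.029260895582025583 [ 0.03  0.64  0.21  1.58 -0.15  0.93 -1.71]
```

Call:
play_rows(targets=[[1,-0.7,0,0.45,0],[1,-1.45,0,0.9,0],[1,-2.1,0,1.4,0],[1,-2.7,0,2.0,0],[1,-3.3,0,2.6,0],[1,-3.8,0,3.3,0],[1,-4.25,0,4,0],[1,-4.65,0,4.75,0],[1,-5,0,5.5,0],[1,-5.3,0,6.3,0]])

```text
clock: 14.35
eef_pos: [576.6, -101.3, 170.1]
tool_rot: [-3.142, 0.001, -0.43]
force: [-1.6, -0.4, 1.4]
width: 0.3
gripper_force: 0.6
```

Call:
play_rows(targets=[[1,-0.2,0,0.6,0],[1,-0.4,0,1.2,0],[1,-0.5,0,1.7,0],[1,-0.55,0,2.2,0],[1,-0.55,0,2.5,0],[1,-0.55,0,2.8,0],[1,-0.55,0,2.8,0]])

```text
clock: 15.05
eef_pos: [571.8, -99.1, 143.6]
tool_rot: [-3.141, 0.001, -0.43]
force: [-2.5, 0.8, 8.0]
width: -0.0
gripper_force: 4.0
```

```bash
sed -i 's/>112/>108/' lid.py; python3 lid.py; python3 m.py '[]'
```

```text
top 0.78 1342 angle -0.0568282876514386 ny -0.0469650762082013 [[-72. -51. 116.]
 [ 49. -11. 138.]]
side 0.83 5203 angle -0.009924755382844857 ny -0.03231747565505344 [[ -70. -108.  116.]
 [  63.  -13.  135.]]
now [571.7 -99.1 143.5] [-180.     0.   -24.6] 15.25 [-2.8  0.8  7.2] 0.21448043321322505 [ 0.01  0.68  0.17  1.82 -0.18  0.65 -1.71]
```

Call:
play_rows(targets=[[1,0,0,0.2,0],[1,0,0,0.3,0],[1,0,0,0.3,0],[1,0,0,0,0],[1,0,0,-2,0],[1,0,0,-5,0],[1,0,0,-9,0],[1,0,0,-10.5,0],[1,0,0,-10.5,0],[1,0,0,-10.5,0]])

```text
clock: 16.25
eef_pos: [571.8, -99.2, 247.3]
tool_rot: [3.142, 0.0, -0.43]
force: [0.3, 0.9, -0.4]
width: 0.4
gripper_force: 0.0
```

```bash
python3 lid.py; python3 - <<'E'
from boxf import *
import json,subprocess
w=[toworld(-145,0,245)+[-24.5],toworld(-145,0,195)+[-24.5]]
for t in (1.45,1.3,1.15,1.0,.85,.7,.55,.4,.25,.1,0):
    r=48;w.append(toworld(-84+r*np.cos(t)-7*np.sin(t)-11,0,126.5+r*np.sin(t)+7*np.cos(t)+25)+[-24.5])
print(subprocess.run(['python3','m.py',json.dumps(w)],capture_output=True,text=True).stdout)
E
```

```text
top 0.65 3939 angle -0.019035326423441887 ny -0.040971798000918 [[ -71. -108.  116.]
 [  61.  -12.  137.]]
side 0.85 5257 angle -0.00975790606500883 ny -0.032106256989286014 [[ -70. -108.  116.]
 [  64.  -12.  135.]]
now [571.3 -99.1 246.4] [ 1.80e+02  1.00e-01 -2.46e+01] 16.45 [0.2 0.2 0.2] -0.05744146427740053 [-0.02  0.55  0.21  1.73 -0.14  0.88 -1.74]
[-11.41   6.02   0.17] -0.1
[-11.39   6.02   5.17] -0.1
[-6.52  6.    4.66] -0.1
[-5.79  6.    4.7 ] -0.1
[-5.08  6.    4.84] -0.1
[-4.4   6.    5.09] -0.1
[-3.76  6.    5.44] -0.1
[-3.17  6.    5.87] -0.1
[-2.67  6.    6.4 ] -0.1
[-2.25  5.99  6.99] -0.1
[-1.91  5.99  7.63] -0.1
[-1.68  5.99  8.32] -0.1
[-1.59  5.99  8.8 ] -0.1
```

Call:
play_rows(targets=[[1,-4,2,0,0],[1,-8,4,0,0],[1,-11.4,6,0,0],[1,-11.4,6,0,0],[1,-11.4,6,0,0],[1,-11.4,6,2,0],[1,-11.4,6,4,0],[1,-11.4,6,5.1,0],[1,-11.4,6,5.1,0],[1,-11.4,6,5.1,0]])

```text
clock: 17.45
eef_pos: [444.1, -106.3, 196.8]
tool_rot: [3.141, -0.0, -0.43]
force: [0.2, 0.2, -0.0]
width: 0.1
gripper_force: 0.0
```

Call:
play_rows(targets=[[1,1,0,0,0],[1,2,0,0,0],[1,3,0,-0.2,0],[1,4,0,-0.4,0],[1,4.9,0,-0.5,0],[1,5.6,0,-0.45,0],[1,6.3,0,-0.3,0],[1,7,0,0,0],[1,7.6,0,0.3,0],[1,7.6,0,0.3,0]])

```text
clock: 18.45
eef_pos: [513.5, -138.5, 193.4]
tool_rot: [3.141, -0.001, -0.43]
force: [0.0, 0.5, 0.4]
width: -0.1
gripper_force: 0.0
```

```bash
python3 - <<'E'
from h import *
im,w=cloud('side');t,_=cloud('top')
cv2.imwrite('pics/m4.png',np.hstack([im[110:360,300:600],t[90:340,340:640]])[...,::-1])
E
python3 m.py '[]'
```

```text
now [ 513.1 -138.5  193.8] [ 1.80e+02 -1.00e-01 -2.47e+01] 18.55 [-0.6  0.1  0.8] 0.3534229138001202 [ 0.08  0.55  0.2   1.92 -0.16  0.69 -1.63]
```

View pics/m4.png

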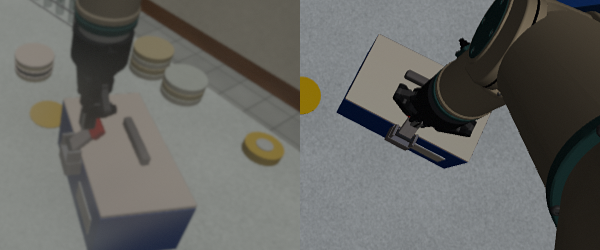

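The side crop shows the red tip at (97,130), leaning over the lid at about 45° with the fingers on its upper side. Continuing down.

Call:
play_rows(targets=[[1,0.6,0,0.45,0],[1,1.1,0,0.95,0],[1,1.5,0,1.5,0],[1,1.8,0,2.1,0],[1,2,0,2.6,0],[1,2.1,0,3,0],[1,2.1,0,3.4,0],[1,2.1,0,3.6,0],[1,2.1,0,3.8,0],[1,2.1,0,3.8,0]])

```text
clock: 19.55
eef_pos: [532.0, -146.9, 158.2]
tool_rot: [-3.141, -0.002, -0.43]
force: [-2.0, 0.2, 20.5]
width: -0.3
gripper_force: 10.4
```

Call:
play_rows(targets=[[1,0,0,-1,0],[1,0,0,-3,0],[1,0,0,-6,0],[1,-2,0,-10,0],[1,-6,0,-12,0],[1,-10,0,-12,0],[1,-12,0,-12,0],[1,-12,0,-12,0],[1,-12,0,-12,0],[1,-12,0,-12,0]])

```text
clock: 20.55
eef_pos: [423.4, -97.0, 275.8]
tool_rot: [3.141, -0.001, -0.43]
force: [0.1, -0.4, 0.3]
width: -0.3
gripper_force: 0.0
```

```bash
python3 lid.py; python3 - <<'E'
from h import *; from boxf import *
im,w=cloud('side');t,_=cloud('top');b=tobox(w)
m=(b[...,0]>-84)&(b[...,0]<-15)&(abs(b[...,1])<9)&(b[...,2]>122)&(b[...,2]<200)
q=b[m];print(len(q),np.polyfit(q[:,0],q[:,2],1),np.percentile(q,[2,98],0))
cv2.imwrite('pics/m5.png',np.hstack([im[110:360,300:600],t[90:340,340:640]])[...,::-1])
E
python3 m.py '[]'
```

```text
top 0.79 1579 angle -0.007867588298635741 ny -0.08651401127974213 [[-57. -70. 116.]
 [ 65. -11. 138.]]
side 0.61 7 angle 1.534518523313549 ny 0.09795258246040688 [[-156.  -59.  297.]
 [-154.  -29.  343.]]
337 [4.19893402e-02 1.33792600e+02] [[-82.68015191  -8.6170694  129.27596901]
 [-26.10999906   8.58689681 134.33995323]]
now [422.7 -96.9 275.6] [180.    0.  -24.7] 20.85 [ 0.1 -0.3  0.2] -0.3590326820907389 [-0.02  0.3   0.23  2.07 -0.1   0.78 -1.73]
```

View pics/m5.png

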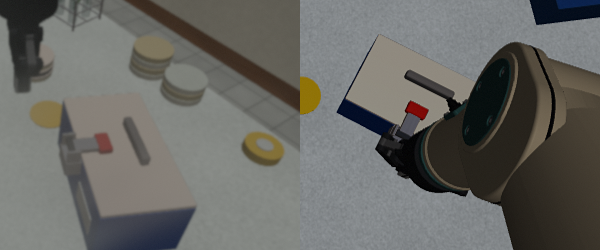

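Side crop: lid closed, and the red clamp tip lies flat on it at (103,143). The arm is clear.

```bash
python3 -c "
from cell import ctrl
print(ctrl.finish_job())"
```

```text
the job is handed in; nothing more can be done
None
```

I handed the job in at about 21 s of the 72 s allowed, but the judge gave no pass or fail: the green-capped jar was last measured upright within about 4 mm of the mat's centre, the lid is closed and the clamp is down on it.

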